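Draw the parts tray into its dock and lock it

ROBOT

A 7-joint arm with a two-finger parallel gripper is mounted at the origin on the work surface. World frame = base frame: x ahead of the robot, y to its left, z up, the work surface at z = 0. Lengths are in m, angles in rad, forces in N, time in s.
With the tool pointing down it reaches from about 0.425 to 0.925 m from the base axis. Payload 6.8 kg.
Tool frame: the origin (TCP) lies on the front face of the gripper's body, between the roots of the fingers; the fingertips stand 73 mm ahead of it and the grasp point (between the pads) lies 54 mm ahead of it; z points along the fingers, x is the direction in which the jaws open and shut, and the axes are right-handed (so a half turn about z gives the same grasp; the last joint's range is limited). The gripper opens to 85 mm and grips with 20 to 120 N. Pads are 22 mm wide; open, the fingers measure 114 mm over their backs; the gripper's body (76 mm by 85 mm) begins 54 mm behind the grasp point. The pads swing forward as they close: fully open they stand 13 mm farther back than shut.
Start: joints at [-1.414, 0.477, 0.022, 1.555, -0.011, 1.109, -0.083], TCP at [0.177, 0.651, 0.304] pointing down, gripper open.
Joint ranges: [-2.96, 2.96], [-0.34, 2.1], [-1.41, 1.46], [0.24, 2.44], [-1.37, 4.51], [0.17, 1.92], [-2.96, 2.96]. Speed limits (rad/s): [2.39, 2.39, 3.14, 3.14, 3.14, 3.14, 3.14].

INTERFACE

Orientations are given as a unit quaternion [w, x, y, z].
In Python, from station import get_obs, read_camera, hand_in gives the robot as it stands. The module is installed in compiled form; this text tells all that it offers.
- The arm moves only by the shell command python3 -m creep 'ROWS' [FORCE]. ROWS is JSON, a list that holds one entry, the list of rows, each a list of 7 numbers: the turn, a rotation vector about the tool's x, y, z in rad, then the shift along the tool's x, y, z in m, then the finger opening in m, from 0 to 0.0854. A call has 1 to 20 rows; each row shifts and turns the pose as measured when the row begins, along the tool's axes as they then stand; what a row does not reach is not made up. A row lasts 1/12 s, in which the tool goes at most 41.7 mm and 7.16 degrees, less where a joint would pass 70% of its speed; a pose out of reach is approached as far as the arm can. A call is refused whole if a number of a shift passes 0.0417 or a number of a turn 0.125, either way. A call with a gripper value outside its range is refused whole. The fingers move at their own pace and stop on an object; FORCE is the grip in N (left out, the last holds). Time passes only in rows, so rows that do not move let the fingers close. It gives the time, the measured TCP pose, the force and the opening at its end, in the units of the state.
- get_obs(): the state, without advancing time (a new reading comes with each control period).
- read_camera(name): name is "scene" or "top" or "wrist"; returns a dict with "color" (420x560x3 uint8, red, green, blue), "range_z" (420x560 float32, m along the optical axis (not along the pixel's ray), 0 where there is no reading), "fovy" (degrees; the focal length in pixels is half the picture's height over the tangent of half this angle, whatever the lens; pixels are square), "cx", "cy" (the principal point, pixels), "rvec" (rotation vector, rad) and "tvec" (3), from world to camera coordinates, as OpenCV has them. Camera axes: x right, y down, z forward; pixel columns grow to the right and rows downward; lengths in m; the calibration is good to about 2 mm. A picture is of the moment at which its call begins.
- hand_in(): hands the job in, once; it reports no verdict.
The state is a dict: "t": time; "q": joint angles; "joint_vel": joint speeds; "joint_torque": joint torques, N m; "eef_pos": TCP position; "tool_rot": TCP orientation; "contact_force": force on the tool from outside, world axes, zero at the start; "torque": the same for the moment, N m; "gripper_width": opening from 0.0 (shut) to 1.0 (fully open).
Only numpy, scipy, OpenCV 4.12 (cv2) and the standard library are available. Lean on these libraries where they do the work, as an engineer would, in place of code of your own. Each camera call takes 0.05 s, during which the arm holds its last target.

TASK

Reach over the aluminium parts tray, hook a fingertip behind its far lip and drag it towards the robot, flat on the bench, between the blue guides until it sits fully home against the steel stop with the brass pin pushed in; go gently, for the stop's place has to be felt and the tray must not be rammed against the dock. Then swing the yellow keeper arm by its red knob round to its end, square across the tray, and let go. Leave the other things on the bench where they lie.

Things in the scene. Friction and masses are not known exactly. Their poses are not given: they have to be found in the camera images.
- dock: blue tray dock fixed to the bench. Origin on the bench, on the dock's centre line; x runs along it from the near closed end to the mouth away from the robot, y left, z up. Two straight guides 36 mm high, x -115 to +10 mm, stand 128 mm apart inside, then flare to a mouth about 180 mm wide at x +102 mm. Thin sheet steel: pressing the tray on guides or stop with over 22 N damages it
- pin (a joint): sprung brass pin (under 1 N) in the face of the steel stop block, 22 mm up: 0 = out 6 mm, 0.006 = pushed in flush by the tray's near wall, tray fully home. The stop (60 mm wide, 42 high) stands between the guides and does not give way; its face looks to dock +x and may be anywhere from dock x -90 to -50 mm: not measured, must be felt
- tray: open aluminium parts tray, 150 mm long (x), 120 wide (y), 50 high, walls 4 mm, about 0.65 kg with the parts in it; drags over the bench with a few N (friction and mass vary). Origin at the centre of its underside; far lip at its +x end, near wall's outer face at x -75 mm. Starts outside the dock's mouth, roughly in line with it
- tray_lip (a point): middle of the outer top edge of the tray's far lip (tray x +86 mm, height 50 mm; axes as the tray). The far wall's outer face is at tray x +75; its folded lip, 112 mm wide along y, stands out to +86 and reaches from 38 to 50 mm above the bench. Free bench lies behind it for over 50 mm
- keeper (a joint): yellow keeper arm on an upright post at the dock's left guide; rad, growing clockwise seen from above: 0 = 45 degrees outwards (dock +x+y), 0.785 = along the guide (dock +x), 2.356 = end stop, square across the tray (dock -y). Stays where left, needs about 1.5 N at the knob; passes over the tray 58 to 66 mm high
- keeper_knob (a point): middle of the upright red knob of the keeper: diameter 14 mm, from 65 to 96 mm above the bench, 70 mm from the keeper's turning axis; this point lies 80.5 mm high on the knob's axis
- keeper_pivot (a point): turning axis of the keeper (vertical), 62 mm above the bench; at x +30, y +89 mm of the dock
- jar: white plastic jar, diameter 52, height 75 mm, origin under its centre; to be left alone
- jar_cap: loose white cap, diameter 40, height 12 mm; to be left alone
- snips: tin snips with a red and a green handle, about 180 mm long, lying flat, 18 mm high; to be left alone
- screwdriver: screwdriver with an orange handle, lying flat; to be left alone
- rod: thin steel-grey solder rod, 260 x 8 x 6 mm, lying across behind the tray; to be left alone
- hammer: hammer with a wooden handle lying flat at the back left; to be left alone
Mind the look-alikes: they are no part of the job. There is more than one size of the tray; the one meant has the size given above.

How it is judged:
On the way, in this order (a step that is already met when the one before it is completed fails the run):
1. the tray is being dragged by a finger behind its far lip (contact force between the fingers and tray above 0.3 N and x of the grasp point in the frame of tray above 0.075 m and distance of tray from where it was at the start of the episode above 0.03 m), for 0.1 s.
2. the tray is fully home: the stop's pin pushed in (value of joint pin above 0.0045 m), for 0.2 s.
3. the keeper is swung across the tray (value of joint keeper above 2.2 rad), for 0.2 s.
At the end, for the whole second after the job is handed in: The tray lies flat between the guides (within 6 mm of the dock's centre line), against the stop with the pin pushed in at least 4.5 of its 6 mm, at rest; the keeper is within 0.15 rad of its end stop, across the tray (value of joint pin above 0.0045 m and value of joint keeper above 2.2 rad and angle between tray's own z axis and vertical below 0.05 rad and height (world z) of tray below 0.005 m and y of tray in the frame of dock between -0.006 and 0.006 m and linear speed of tray below 0.01 m/s); the robot touches nothing.
It fails at once if the tray is rammed against the dock (over 22 N) (contact force between tray and dock above 22 N).
It fails at once if the tray is lifted or tipped (over 15 mm, 0.2 rad) (height (world z) of tray above 0.015 m or angle between tray's own z axis and vertical above 0.2 rad).
It fails at once if one of the other things on the bench (jar, cap, snips, screwdriver, rod, hammer) is moved over 20 mm (distance of any of jar, jar_cap, snips, screwdriver, rod, hammer from where it was at the start of the episode above 0.02 m).
It also fails if it takes over 64 s, if anything falls off the work surface, if the arm or the gripper's body presses on something with over 40 N, if the wrist force passes 120 N, or if a joint passes its speed limit or range.

## Working session

There is one attempt and no reset: what is moved stays moved. The work goes in short steps, Python scripts to look and compute and a shell command to move; the robot and the scene stay as the last step left them, time stands still between calls to the robot, and variables do not carry over. Pictures are saved under pics/ and viewed, and the job is handed in when it is done.

```bash
mkdir -p pics; cat > h.py <<'E'
import numpy as np, cv2
from station import get_obs, read_camera
def snap(name,fn=None):
    d=read_camera(name)
    np.savez(f'{fn or name}.npz',**d)
    cv2.imwrite(f'pics/{fn or name}.png',d['color'][:,:,::-1]); return d
def load(fn): return dict(np.load(f'{fn}.npz'))
def cam(d):
    R=cv2.Rodrigues(np.array(d['rvec'],float))[0]; t=np.array(d['tvec'],float).ravel()
    f=d['color'].shape[0]/2/np.tan(np.radians(float(d['fovy']))/2); return R,t,f
def cast(d,u,v,z):
    R,t,f=cam(d); r=R.T@np.array([(u-d['cx'])/f,(v-d['cy'])/f,1]); c=-R.T@t
    return c+r*(z-c[2])/r[2]
def cloud(d):
    R,t,f=cam(d); H,W=d['range_z'].shape; u,v=np.meshgrid(np.arange(W),np.arange(H)); Z=d['range_z']
    P=np.stack([(u-d['cx'])/f*Z,(v-d['cy'])/f*Z,Z],-1); return (P-t)@R
def proj(d,p):
    R,t,f=cam(d); q=R@np.array(p)+t; return q[0]/q[2]*f+d['cx'],q[1]/q[2]*f+d['cy']
E
python3 - <<'E'
from h import *
for n in ['scene','top','wrist']:
    d=snap(n); R,t,f=cam(d); print(n,d['fovy'],d['cx'],d['cy'],-R.T@t,f)
print(get_obs())
E
```

```text
scene 50.309967504262325 293.084483716127 206.23300046137857 [1.37288519 0.20931766 0.60713902] 447.18435496158486
top 49.70779319574371 280.00027193868806 212.87910478875878 [0.41328063 0.0505952  1.02239838] 453.3611446852405
wrist 70.80442326955917 281.8609790009195 211.51361870322617 [0.10707973 0.67043728 0.37305586] 295.47455142416754
{'t': 0.15, 'q': array([-1.41411216,  0.47760021,  0.02234454,  1.55617802, -0.01146348,
        1.10928799, -0.08309075]), 'joint_vel': array([ 0.00021845, -0.00287662,  0.00015327, -0.00493202,  0.00017029,
       -0.00144503, -0.00040124]), 'joint_torque': array([ 2.82327906e-03, -5.96924686e+01,  1.61025893e+00, -2.81493527e+01,
        1.26266238e-02,  6.47370398e-03, -1.19593892e-05]), 'eef_pos': array([0.17656479, 0.65115313, 0.30317524]), 'tool_rot': array([ 4.56352054e-04,  7.94246907e-01,  6.07594765e-01, -4.94235655e-04]), 'contact_force': array([ 0.15549735, -0.29275528, -0.21120109]), 'torque': array([-0.00716824,  0.01405024, -0.02094469]), 'gripper_width': 1.00134660645834}
```

View pics/top.png

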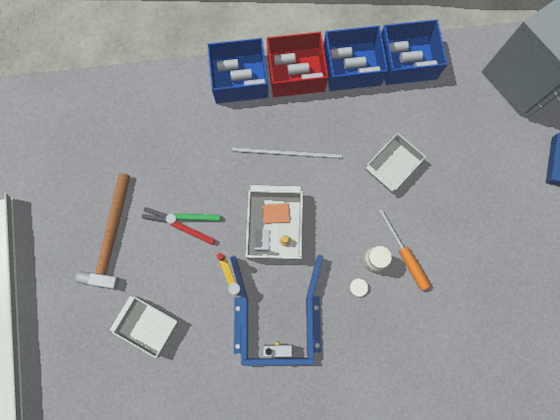

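View pics/scene.png

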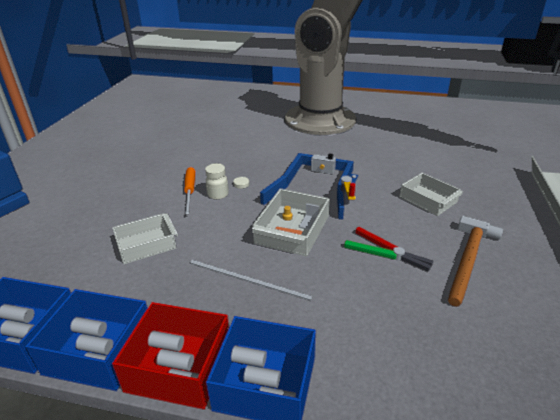

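View pics/wrist.png

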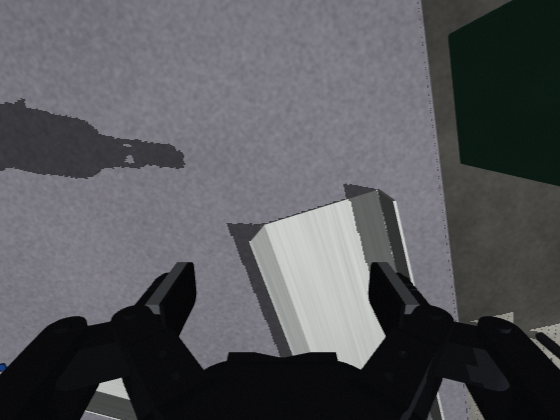

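The top view shows three trays: the big one with parts at (275,224), a small one at (396,164) and a small one at (145,327). The dock is at (278,315) with the steel block at (277,350). The keeper arm lies at about (228,272), with its red knob at (221,257) and pivot at (234,289). Next I'll check sizes and measure.

```bash
python3 - <<'E'
from h import *
d=load('top'); R,t,f=cam(d); print(np.round(R,3))
P=cloud(d)
for n,(u,v) in dict(tl=(248,188),tr=(302,188),bl=(248,259),br=(302,262)).items(): print(n,cast(d,u,v,.05).round(4))
for u,v in [(237,322),(316,324),(234,289),(228,272),(221,257),(275,215),(277,350),(250,224)]: print(u,v,P[v,u].round(4))
hsv=cv2.cvtColor(d['color'],cv2.COLOR_RGB2HSV)
big=cv2.resize(d['color'][160:380,190:350],None,fx=3.6,fy=2.7*3.6/2.7/1.35*1,interpolation=cv2.INTER_CUBIC)
cv2.imwrite('pics/crop1.png',big[:,:,::-1])
# heightmap band for tray rim
Z=P[...,2]
X,Y=P[...,0],P[...,1]
m=((Z>.044)&(Z<.056)).astype(np.uint8)
n,l,s,c=cv2.connectedComponentsWithStats(m)
for i in range(1,n):
    if s[i,4]>60:
        p=P[l==i][:,:2].astype(np.float32); print(i,s[i],c[i].round(0),cv2.minAreaRect(p))
E
```

```text
[[-0.12  -0.993  0.003]
 [-0.97   0.117 -0.213]
 [ 0.211 -0.028 -0.977]]
tl [0.6881 0.0862 0.05  ]
tr [ 0.6738 -0.0329  0.05  ]
bl [0.5311 0.1028 0.05  ]
br [ 0.5108 -0.0115  0.05  ]
237 322 [0.4025 0.1437 0.0029]
316 324 [ 0.3776 -0.027   0.0047]
234 289 [0.4703 0.1373 0.0676]
228 272 [0.5073 0.1468 0.063 ]
221 257 [0.5363 0.1548 0.0956]
275 215 [0.6291 0.0332 0.0076]
277 350 [0.3369 0.0634 0.0446]
250 224 [0.6136 0.0919 0.015 ]
1 [387  23  57  40 229] [421.  34.] ((1.0185593366622925, -0.37065309286117554), (0.15488606691360474, 0.07744405418634415), 48.524993896484375)
2 [382  28  64  47 203] [406.  64.] ((0.9521631598472595, -0.3110821843147278), (0.1751028597354889, 0.08991216868162155), 47.239444732666016)
3 [328  30  57  40 202] [361.  38.] ((1.0187175273895264, -0.22900225222110748), (0.15794925391674042, 0.07808961719274521), 48.087013244628906)
4 [269  35  52  10 148] [296.  40.] ((1.0415741205215454, -0.06362795829772949), (0.12176776677370071, 0.023350099101662636), 79.77071380615234)
6 [210  42  52   8 152] [236.  46.] ((1.041374921798706, 0.07830525934696198), (0.121716
[... 373 characters left out ...]
.  84.] ((0.9256529211997986, -0.06143941730260849), (0.005282004363834858, 0.12783440947532654), 0.3397124409675598)
29 [228  86  41   7  99] [248.  89.] ((0.9252049922943115, 0.061194680631160736), (0.004253028891980648, 0.09437905251979828), 0.31541335582733154)
34 [246 185  57  74 723] [275. 211.] ((0.6084070801734924, 0.03593508154153824), (0.12003724277019501, 0.16186778247356415), 81.43800354003906)
35 [  5 192  12 228 454] [ 10. 308.] ((0.5065467953681946, 0.6104978322982788), (0.4771990478038788, 0.006808573380112648), 2.753164052963257)
36 [366 248  19  22  65] [372. 262.] ((0.4962279796600342, -0.16390947997570038), (0.049443840980529785, 0.025037596002221107), 23.309743881225586)
```

View pics/crop1.png

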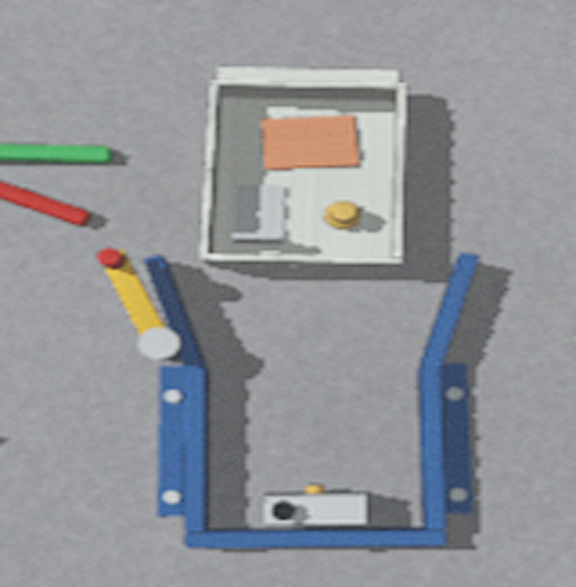

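```bash
python3 - <<'E'
from h import *
d=load('top'); P=cloud(d); hsv=cv2.cvtColor(d['color'],cv2.COLOR_RGB2HSV)
Z=P[...,2]
reg=np.zeros(Z.shape,bool); reg[250:370,225:330]=1
b=(hsv[...,0]>100)&(hsv[...,0]<125)&(hsv[...,1]>120)&(Z>.028)&(Z<.045)&reg
v,u=np.nonzero(b); Q=np.array([cast(d,a,c,.036) for a,c in zip(u,v)])[:,:2]
print(len(Q))
# straight part: rows 300..355
for lo,hi in [(225,270),(290,330)]:
    res=[]
    for r in range(302,356,4):
        uu=u[(v==r)&(u>lo)&(u<hi)]
        if len(uu): res.append([*cast(d,uu.min()-.5,r,.036)[:2],*cast(d,uu.max()+.5,r,.036)[:2]])
    res=np.array(res)
    for k in (0,2):
        p=np.polyfit(res[:,0+k],res[:,1+k],1); print(lo,k,'y=',p.round(4),'yaw deg',np.degrees(np.arctan(p[0])).round(2),'res',np.std(res[:,1+k]-np.polyval(p,res[:,k])).round(4))
# mouth ends
for lo,hi in [(225,270),(290,330)]:
    s=(u>lo)&(u<hi); i=np.argmin(v[s]); print('mouth',u[s][i],v[s][i],Q[s][i])
# tray component
m=((Z>.044)&(Z<.056)).astype(np.uint8); n,l,s,c=cv2.connectedComponentsWithStats(m)
i=l[188,275] or l[187,275]
print('i',i)
vv,uu=np.nonzero(l==34); T=np.array([cast(d,a,c,.05) for a,c in zip(uu,vv)])[:,:2].astype(np.float32)
r=cv2.minAreaRect(T); print(r, cv2.boxPoints(r).round(4))
# knob & pivot
red=((hsv[...,0]<6)|(hsv[...,0]>174))&(hsv[...,1]>150)&(Z>.08); print('knob',P[red&(np.arange(560)[None]<260)].mean(0),red.sum())
wv=(hsv[...,1]<40)&(Z>.055); wv[:280]=0;wv[300:]=0;wv[:,:225]=0;wv[:,245:]=0
print('piv',P[wv].mean(0),wv.sum())
st=(hsv[...,1]<60)&(Z>.036)&(Z<.05); st[:340]=0;st[360:]=0;st[:,:260]=0;st[:,295:]=0
vv,uu=np.nonzero(st);T=np.array([cast(d,a,c,.042) for a,c in zip(uu,vv)])[:,:2].astype(np.float32);r=cv2.minAreaRect(T);print('stop',r,cv2.boxPoints(r).round(4))
rod=(Z>.002)&(Z<.02);
E
```

```text
1197
225 0 y= [-0.1079  0.1744] yaw deg -6.16 res 0.0005
225 2 y= [-0.1051  0.1629] yaw deg -6.0 res 0.0
290 0 y= [-0.1149  0.0376] yaw deg -6.55 res 0.0006
290 2 y= [-0.1164  0.026 ] yaw deg -6.64 res 0.0008
mouth 233 256 [0.54320061 0.13536519]
mouth 318 256 [ 0.52097713 -0.04872793]
i 34
((0.6077314615249634, 0.03595701977610588), (0.119724340736866, 0.16116799414157867), 81.42386627197266) [[ 0.5191 -0.0112]
 [ 0.6785 -0.0353]
 [ 0.6963  0.0831]
 [ 0.537   0.1072]]
knob [0.53354778 0.15245487 0.1318886 ] 32
piv [0.47250934 0.13683761 0.06690162] 105
stop ((0.33655765652656555, 0.06238190084695816), (0.05618784576654434, 0.01993829943239689), 83.08646392822266) [[0.3233 0.0357]
 [0.3431 0.0333]
 [0.3498 0.0891]
 [0.33   0.0915]]
```

The centre tray measures 120 × 161 mm including its lip, so it's the right one; the others are smaller. The dock's yaw is about -6.4°. Now I'll move above the free bench behind the tray.

```bash
cat >> h.py <<'E'
from scipy.spatial.transform import Rotation as Ro
O=np.array([.433,.052,0]); YAW=-.111
def rot(o): q=o['tool_rot']; return Ro.from_quat([q[1],q[2],q[3],q[0]]).as_matrix()
def dockp(p): c,s=np.cos(YAW),np.sin(YAW); d=np.array(p)[:2]-O[:2]; return np.array([c*d[0]+s*d[1],-s*d[0]+c*d[1]])
def world(x,y,z=0): c,s=np.cos(YAW),np.sin(YAW); return np.array([O[0]+c*x-s*y,O[1]+s*x+c*y,z])
def to(p,xdir=None):
    o=get_obs(); M=rot(o); print('t',round(o['t'],2),'tcp',o['eef_pos'].round(4),'dock',dockp(o['eef_pos']).round(4),'F',o['contact_force'].round(2))
    print('shift tool',(M.T@(np.array(p)-o['eef_pos'])).round(4),'z axis',M[:,2].round(3),'x ang deg',np.degrees(np.arctan2(M[1,0],M[0,0])).round(2))
E
python3 -m creep '[[[0,0,0,-0.0236,0.0335,0,0.06],[0,0,0,-0.0236,0.0335,0,0.06],[0,0,0,-0.0236,0.0335,0,0.06],[0,0,0,-0.0236,0.0335,0,0.06],[0,0,0,-0.0236,0.0335,0,0.06],[0,0,0,-0.0236,0.0335,0,0.06],[0,0,0,-0.0236,0.0335,0,0.06],[0,0,0,-0.0236,0.0335,0,0.06],[0,0,0,-0.0236,0.0335,0,0.06],[0,0,0,-0.0236,0.0335,0,0.06],[0,0,0,-0.0236,0.0335,0,0.06],[0,0,0,-0.0236,0.0335,0,0.06],[0,0,0,-0.0236,0.0335,0,0.06],[0,0,0,-0.0236,0.0335,0,0.06],[0,0,0,-0.0236,0.0335,0,0.06],[0,0,0,-0.0236,0.0335,0,0.06]]]' 40
python3 -c "
from h import *
to([.705,.022,.3])"
```

```text
t: 1.48
eef_pos: [0.5962, 0.146, 0.2966]
tool_rot: [-0.003, 0.787, 0.616, -0.004]
contact_force: [0.6, 0.7, -0.4]
gripper_width: 0.705
t 1.48 tcp [0.5962 0.146  0.2966] dock [0.1517 0.1115] F [ 0.58  0.7  -0.36]
shift tool [-0.0943  0.1354 -0.0043] z axis [-0.009 -0.    -1.   ] x ang deg 76.12
```

```bash

python3 -m creep '[[[0,0,0,-0.0235,0.0338,0,0.06],[0,0,0,-0.0235,0.0338,0,0.06],[0,0,0,-0.0235,0.0338,0,0.06],[0,0,0,-0.0235,0.0338,0,0.06],[0,0,-0.1,0,0,0,0.06],[0,0,0,0,0,0,0.06]]]'
python3 - <<'E'
from h import *
to([.705,.022,.3])
d=snap('wrist','w2'); snap('top','top2')
E
```

```text
t: 1.98
eef_pos: [0.7086, 0.0081, 0.2932]
tool_rot: [-0.001, 0.758, 0.652, -0.006]
contact_force: [0.6, 1.4, -0.4]
gripper_width: 0.704
t 1.98 tcp [0.7086 0.0081 0.2932] dock [ 0.2787 -0.0131] F [ 0.56  1.38 -0.36]
shift tool [ 0.0132 -0.0057 -0.0069] z axis [-0.01  -0.007 -1.   ] x ang deg 81.37
```

View pics/w2.png

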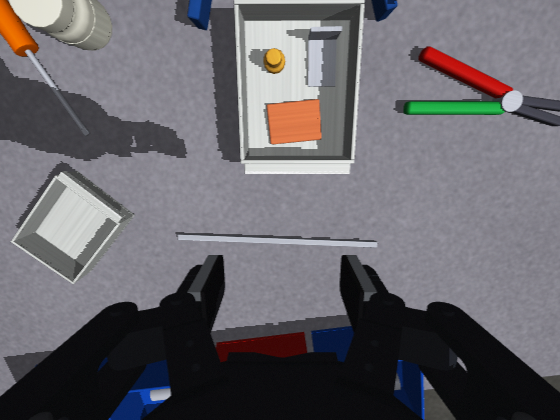

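View pics/top2.png

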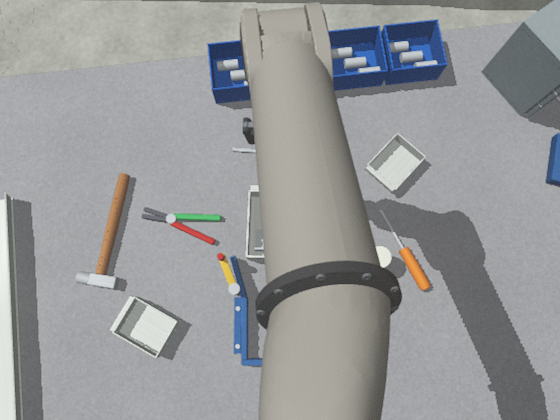

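The wrist view shows the tray's lip edge at row ~173, columns 245 to 350. The rod is at row ~240 and the open bench between them is free.

```bash
python3 - <<'E'
from h import *
d=load('w2')
L=cast(d,350,172.5,.05);Rr=cast(d,245,173.5,.05); m=(L+Rr)/2
print('lip',L,Rr,m,np.linalg.norm(L-Rr),'yang',np.degrees(np.arctan2(*(L-Rr)[:2][::-1])))
for a in [(239,163),(354,162),(236,2),(362,4)]: print(a,cast(d,*a,.05).round(4))
print('rod',cast(d,178,238,.006),cast(d,377,244,.006), 'dock lip',dockp(m))
P=cloud(d); print(P[168,300])
E
```

```text
lip [0.69596325 0.08161215 0.05      ] [ 0.68037197 -0.02910075  0.05      ] [0.68816761 0.0262557  0.05      ] 0.11180534392342531 yang 81.98396823979479
(239, 163) [ 0.6685 -0.0333  0.05  ]
(354, 162) [0.6855 0.0867 0.05  ]
(236, 2) [ 0.5237 -0.0081  0.05  ]
(362, 4) [0.5429 0.1059 0.05  ]
rod [ 0.75606041 -0.13759853  0.006     ] [0.80233629 0.116885   0.006     ] dock lip [0.25644902 0.00267962]
[0.68318593 0.02967244 0.05083081]
```

```bash

python3 -m creep '[[[-0.01,0.008,-0.01,0.013,0.002,0.02,0.06],[0,0,0,0,0,0.035,0.06],[0,0,0,0,0,0.035,0.06],[0,0,0,0,0,0,0.06]]]'
python3 -c "
from h import *
to([.713,.0225,.086])"
```

```text
t: 2.42
eef_pos: [0.7114, 0.028, 0.2042]
tool_rot: [0.001, 0.758, 0.652, 0.004]
contact_force: [-1.5, 0.5, -1.9]
gripper_width: 0.699
t 2.42 tcp [0.7114 0.028  0.2042] dock [0.2793 0.007 ] F [-1.49  0.46 -1.86]
shift tool [-0.0059  0.0017  0.1181] z axis [ 0.007  0.004 -1.   ] x ang deg 81.46
```

```bash

python3 -m creep '[[[0.006,-0.005,-0.01,-0.005,0.002,0.03,0.06],[0,0,0,0,0,0.03,0.06],[0,0,0,0,0,0.03,0.06],[0,0,0,0,0,0.02,0.06],[0,0,0,0,0,0.008,0.06],[0,0,0,0,0,0,0.06],[0,0,0,0,0,0,0.06]]]'
python3 -c "
from h import *
to([.713,.0225,.086]);snap('wrist','w3');snap('scene','s3')"
```

```text
t: 3.0
eef_pos: [0.7145, 0.0348, 0.0926]
tool_rot: [-0.0, 0.754, 0.657, 0.005]
contact_force: [0.5, -0.0, 0.5]
gripper_width: 0.702
t 3.0 tcp [0.7145 0.0348 0.0926] dock [0.2817 0.0141] F [ 0.52 -0.01  0.53]
shift tool [-0.0125  0.0001  0.0065] z axis [ 0.007  0.006 -1.   ] x ang deg 82.19
```

View pics/w3.png

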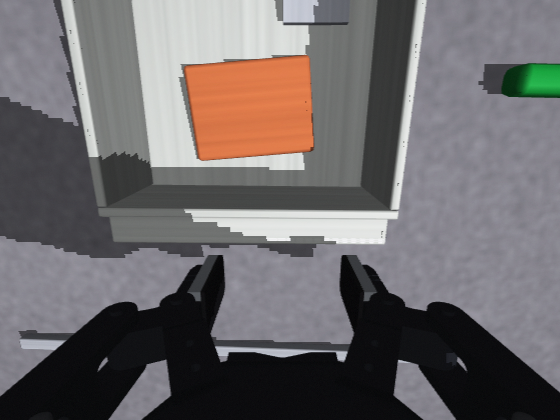

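View pics/s3.png

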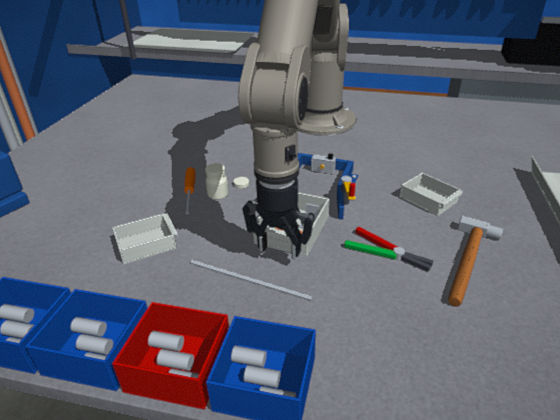

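Both fingers sit behind the lip (lip edge at row ~240, pads at columns 210 and 355). I'll shift them to the lip's centre, square to the dock, and lower a little.

```bash

python3 -m creep '[[[0.006,-0.006,-0.025,-0.012,0.0,0.005,0.06],[0,0,0,0,0,0.002,0.06],[0,0,0,0,-0.006,0,0.06],[0,0,0,0,-0.004,0,0.06],[0,0,0,0,-0.004,0,0.06],[0,0,0,0,-0.004,0,0.06]]]'
python3 -c "
from h import *
to(world(.24,0,.086))"
```

```text
t: 3.6
eef_pos: [0.6989, 0.0264, 0.0946]
tool_rot: [0.004, 0.746, 0.666, 0.007]
contact_force: [3.9, 0.4, -1.6]
gripper_width: 0.702
t 3.6 tcp [0.6989 0.0264 0.0946] dock [0.2671 0.004 ] F [ 3.94  0.4  -1.58]
shift tool [-0.0041 -0.0272  0.0082] z axis [ 0.014  0.003 -1.   ] x ang deg 83.53
```

```bash

python3 -m creep '[[[0,0,0,0,-0.006,0.001,0.06],[0,0,0,0,-0.007,0.001,0.06],[0,0,0,0,-0.008,0.001,0.06],[0,0,0,0,-0.008,0.001,0.06],[0,0,0,0,-0.008,0.001,0.06],[0,0,0,0,-0.006,0,0.06],[0,0,0,0,-0.003,0,0.06]]]'
python3 -c "
from h import *
to(world(.18,0,.086));snap('wrist','w4')"
```

```text
t: 4.18
eef_pos: [0.6606, 0.0335, 0.0954]
tool_rot: [0.013, 0.746, 0.666, 0.018]
contact_force: [3.4, 0.1, -3.2]
gripper_width: 0.706
t 4.18 tcp [0.6606 0.0335 0.0954] dock [0.2283 0.0068] F [ 3.43  0.13 -3.16]
shift tool [-0.0069 -0.0486  0.0072] z axis [ 0.045  0.005 -0.999] x ang deg 83.57
```

View pics/w4.png

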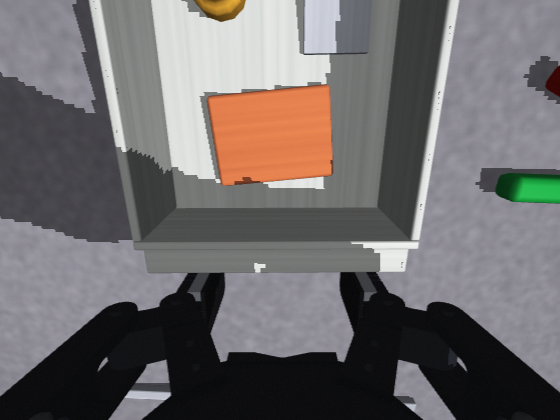

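```bash

python3 -m creep '[[[0.012,0,0,-0.001,-0.006,0,0.06],[0.012,0,0,-0.001,-0.007,0,0.06],[0.012,0,0,-0.001,-0.007,0.001,0.06],[0.012,0,0,-0.001,-0.007,0.001,0.06],[0.01,0,0,-0.001,-0.006,0,0.06],[0.005,0,0,0,-0.003,0,0.06]]]'
python3 - <<'E'
from h import *
to(world(.15,0,.09));d=snap('wrist','w5')
E
```

```text
t: 4.73
eef_pos: [0.6266, 0.0333, 0.0951]
tool_rot: [-0.009, 0.746, 0.666, 0.0]
contact_force: [3.0, -1.2, -1.5]
gripper_width: 0.703
t 4.73 tcp [0.6266 0.0333 0.0951] dock [0.1945 0.0029] F [ 3.01 -1.17 -1.45]
shift tool [-0.003  -0.0445  0.0056] z axis [-0.011  0.013 -1.   ] x ang deg 83.56
```

View pics/w5.png

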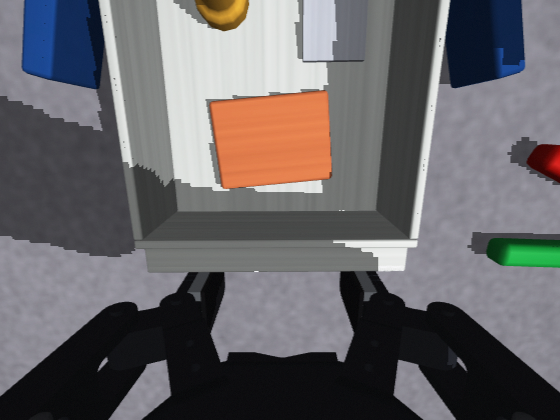

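The tray is centred between the guide tips (mid column 275 against the tray's 274). I'll carry on slowly into the straight guides.

```bash

python3 -m creep '[[[0.003,-0.003,0,0,-0.005,0,0.06],[0.004,-0.003,0,0,-0.005,0,0.06],[0.005,-0.003,0,0,-0.005,0.001,0.06],[0.005,0,0,0,-0.005,0.001,0.06],[0.004,0,0,0,-0.005,0,0.06]]]'
python3 - <<'E'
from h import *
to(world(.15,0,.09))
E
```

```text
t: 5.2
eef_pos: [0.6037, 0.0361, 0.0953]
tool_rot: [-0.011, 0.746, 0.666, -0.008]
contact_force: [2.9, -0.5, -2.8]
gripper_width: 0.703
t 5.2 tcp [0.6037 0.0361 0.0953] dock [0.1714 0.0031] F [ 2.86 -0.45 -2.75]
shift tool [-0.0031 -0.0213  0.0059] z axis [-0.026  0.006 -1.   ] x ang deg 83.55
```

```bash

python3 -m creep '[[[0,0,0,0,-0.005,0,0.06],[0,0,0,0,-0.005,0,0.06],[0,0,0,0,-0.005,0,0.06],[0,0,0,0,-0.005,0,0.06],[0,0,0,0,-0.004,0,0.06]]]'
python3 - <<'E'
from h import *
to(world(.12,0,.09))
E
```

```text
t: 5.62
eef_pos: [0.5756, 0.0393, 0.095]
tool_rot: [-0.012, 0.745, 0.666, -0.009]
contact_force: [2.9, 0.1, -1.7]
gripper_width: 0.702
t 5.62 tcp [0.5756 0.0393 0.095 ] dock [0.1431 0.0032] F [ 2.89  0.07 -1.67]
shift tool [-0.0032 -0.023   0.0057] z axis [-0.029  0.005 -1.   ] x ang deg 83.6
```

```bash

python3 -m creep '[[[0,0,0,0,-0.004,0,0.06],[0,0,0,0,-0.003,0,0.06],[0,0,0,0,-0.002,0,0.06],[0,0,0,0,-0.002,0,0.06]]]'
python3 - <<'E'
from h import *
to(world(.12,0,.09));snap('wrist','w6')
d=snap('top','top6')
E
```

```text
t: 5.95
eef_pos: [0.5621, 0.0408, 0.0951]
tool_rot: [-0.012, 0.745, 0.667, -0.01]
contact_force: [3.4, -0.3, -2.3]
gripper_width: 0.701
t 5.95 tcp [0.5621 0.0408 0.0951] dock [0.1296 0.0032] F [ 3.44 -0.34 -2.34]
shift tool [-0.0032 -0.0094  0.0054] z axis [-0.031  0.005 -1.   ] x ang deg 83.61
```

View pics/w6.png

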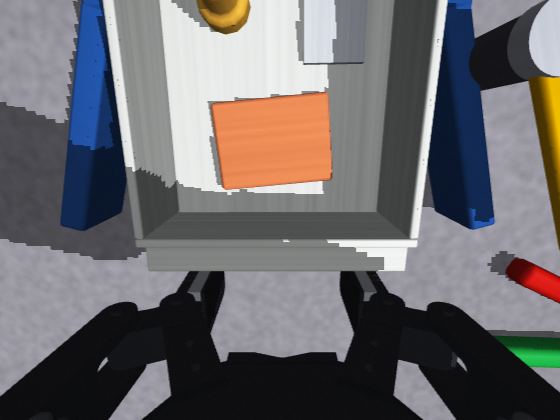

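View pics/top6.png

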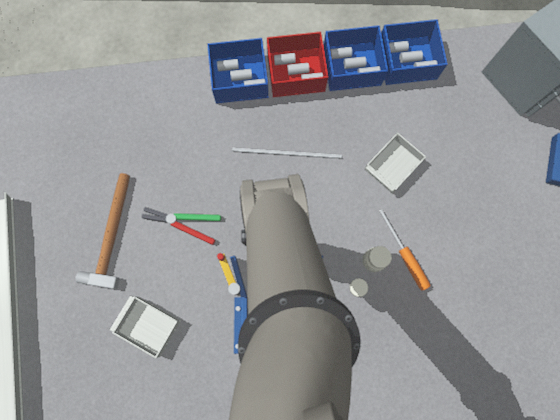

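```bash

for i in 1; do python3 -m creep '[[[0,0,0,0,-0.002,0,0.06],[0,0,0,0,-0.002,0,0.06],[0,0,0,0,-0.002,0,0.06],[0,0,0,0,-0.002,0,0.06],[0,0,0,0,-0.002,0,0.06]]]'; done
python3 - <<'E'
from h import *
to(world(.1,0,.09))
E
```

```text
t: 6.47
eef_pos: [0.552, 0.0419, 0.0954]
tool_rot: [-0.012, 0.745, 0.666, -0.01]
contact_force: [3.2, 0.3, -2.6]
gripper_width: 0.702
t 6.47 tcp [0.552  0.0419 0.0954] dock [0.1194 0.0031] F [ 3.25  0.28 -2.58]
shift tool [-0.0031 -0.0192  0.006 ] z axis [-0.031  0.005 -1.   ] x ang deg 83.6
```

```bash

python3 -m creep '[[[0,0,0,0,-0.002,0,0.06],[0,0,0,0,-0.002,0,0.06],[0,0,0,0,-0.002,0,0.06],[0,0,0,0,-0.002,0,0.06],[0,0,0,0,-0.002,0,0.06]]]'
python3 - <<'E'
from h import *
to(world(.1,0,.09))
E
```

```text
t: 6.88
eef_pos: [0.541, 0.0431, 0.0957]
tool_rot: [-0.012, 0.745, 0.666, -0.01]
contact_force: [3.3, -0.2, -1.8]
gripper_width: 0.704
t 6.88 tcp [0.541  0.0431 0.0957] dock [0.1083 0.0031] F [ 3.33 -0.2  -1.81]
shift tool [-0.0031 -0.0082  0.0059] z axis [-0.031  0.005 -1.   ] x ang deg 83.6
```

```bash

python3 -m creep '[[[0,0,0,0,-0.002,0,0.06],[0,0,0,0,-0.002,0,0.06],[0,0,0,0,-0.002,0,0.06]]]'
python3 - <<'E'
from h import *
to(world(.1,0,.09))
E
```

```text
t: 7.13
eef_pos: [0.5344, 0.0438, 0.096]
tool_rot: [-0.012, 0.745, 0.666, -0.01]
contact_force: [2.8, -1.2, -2.4]
gripper_width: 0.707
t 7.13 tcp [0.5344 0.0438 0.096 ] dock [0.1017 0.003 ] F [ 2.77 -1.17 -2.42]
shift tool [-0.0031 -0.0015  0.006 ] z axis [-0.031  0.005 -1.   ] x ang deg 83.6
```

```bash

python3 -m creep '[[[0,0,0,0,-0.0015,0,0.06],[0,0,0,0,-0.0015,0,0.06],[0,0,0,0,-0.0015,0,0.06]]]'
python3 -m creep '[[[0,0,0,0,-0.0015,0,0.06],[0,0,0,0,-0.0015,0,0.06]]]'
```

```text
t: 7.38
eef_pos: [0.5293, 0.0444, 0.0962]
tool_rot: [-0.012, 0.745, 0.666, -0.01]
contact_force: [3.3, -0.2, -2.8]
gripper_width: 0.698
t: 7.55
eef_pos: [0.5261, 0.0448, 0.0962]
tool_rot: [-0.012, 0.745, 0.666, -0.01]
contact_force: [2.5, -0.4, -2.1]
gripper_width: 0.7
```

```bash

python3 -m creep '[[[0,0,0,0,-0.0015,0,0.06],[0,0,0,0,-0.0015,0,0.06]]]'
python3 - <<'E'
from h import *
to(world(.085,0,.09))
E
```

```text
t: 7.72
eef_pos: [0.5229, 0.0451, 0.0964]
tool_rot: [-0.012, 0.745, 0.666, -0.01]
contact_force: [2.5, -0.3, -2.3]
gripper_width: 0.701
t 7.72 tcp [0.5229 0.0451 0.0964] dock [0.0901 0.0031] F [ 2.45 -0.31 -2.28]
shift tool [-0.0031 -0.0049  0.0066] z axis [-0.03   0.005 -1.   ] x ang deg 83.6
```

```bash

python3 -m creep '[[[0,0,0,0,-0.001,0,0.06],[0,0,0,0,-0.001,0,0.06]]]'
python3 -m creep '[[[0,0,0,0,-0.001,0,0.06],[0,0,0,0,-0.001,0,0.06]]]' |grep -e eef -e force
```

```text
t: 7.88
eef_pos: [0.521, 0.0453, 0.0966]
tool_rot: [-0.012, 0.745, 0.666, -0.009]
contact_force: [4.1, -0.4, -2.3]
gripper_width: 0.7
eef_pos: [0.5192, 0.0456, 0.0968]
contact_force: [4.6, -0.8, -2.5]
```

```bash

python3 -m creep '[[[0,0,0,0,-0.001,0,0.06],[0,0,0,0,-0.001,0,0.06]]]' |grep -e eef -e force
python3 - <<'E'
from h import *
to(world(.085,0,.09))
E
```

```text
eef_pos: [0.5189, 0.0458, 0.0974]
contact_force: [6.5, -0.6, -2.9]
t 8.22 tcp [0.5189 0.0458 0.0974] dock [0.086  0.0033] F [ 6.55 -0.57 -2.94]
shift tool [-0.0034 -0.0009  0.0074] z axis [-0.024  0.005 -1.   ] x ang deg 83.61
```

```bash

python3 -m creep '[[[0,0,0,0,-0.0012,0,0.06],[0,0,0,0,-0.0012,0,0.06]]]' |grep -e eef -e force
python3 - <<'E'
from h import *
to(world(.085,0,.09)); d=snap('wrist','w7'); snap('scene','s7')
E
```

```text
eef_pos: [0.5186, 0.0459, 0.098]
contact_force: [7.0, -1.8, -3.6]
t 8.38 tcp [0.5186 0.0459 0.098 ] dock [0.0858 0.0035] F [ 7.03 -1.8  -3.59]
shift tool [-0.0035 -0.0006  0.008 ] z axis [-0.019  0.005 -1.   ] x ang deg 83.63
```

View pics/w7.png

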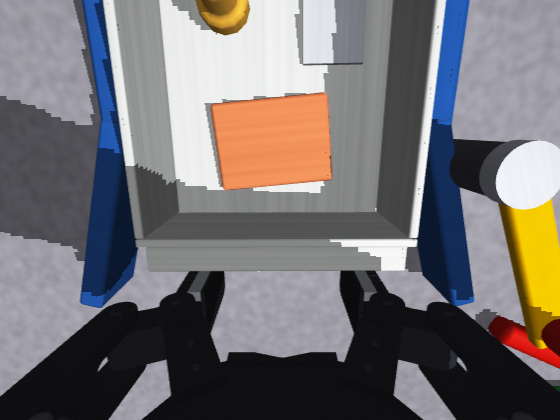

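View pics/s7.png

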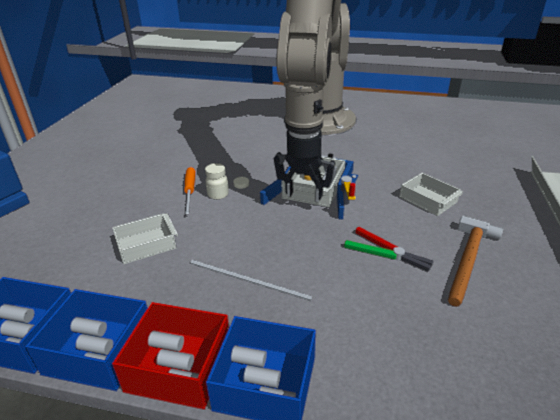

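The tray is stopped solidly at TCP dock x 0.086, with force rising from 3 to 7 N and no further travel. That puts the stop at about -87 mm, matching the picture. One more light press, then I'll back off and up.

```bash

python3 -m creep '[[[0,0,0,0,-0.0015,0,0.06],[0,0,0,0,-0.0015,0,0.06]]]' |grep -e eef -e force
python3 -m creep '[[[0,0,0,0,0.004,0,0.06],[0,0,0,0,0.008,0,0.06],[0,0,0,0,0.012,0,0.06],[0.01,0,0,0,0.008,-0.01,0.06],[0.01,0,0,0,0,-0.03,0.06],[0,0,0,0,0,-0.04,0.06],[0,0,0,0,0,-0.04,0.04],[0,0,0,0,0,-0.04,0],[0,0,0,0,0,-0.01,0],[0,0,0,0,0,0,0]]]'
python3 - <<'E'
from h import *
to(world(.085,0,.2)); d=snap('wrist','w8'); snap('scene','s8'); snap('top','top8')
E
```

```text
eef_pos: [0.5183, 0.046, 0.0988]
contact_force: [5.7, -0.8, -2.6]
t: 9.48
eef_pos: [0.5524, 0.0409, 0.2713]
tool_rot: [-0.023, 0.745, 0.667, -0.022]
contact_force: [0.8, 0.8, -0.0]
gripper_width: 0.135
t 9.48 tcp [0.5524 0.0409 0.2713] dock [0.1198 0.0022] F [ 0.81  0.75 -0.04]
shift tool [-0.002  -0.0302  0.0734] z axis [-0.064  0.005 -0.998] x ang deg 83.66
```

View pics/w8.png

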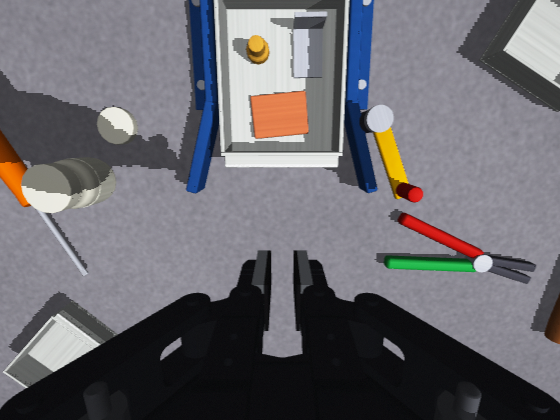

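View pics/top8.png

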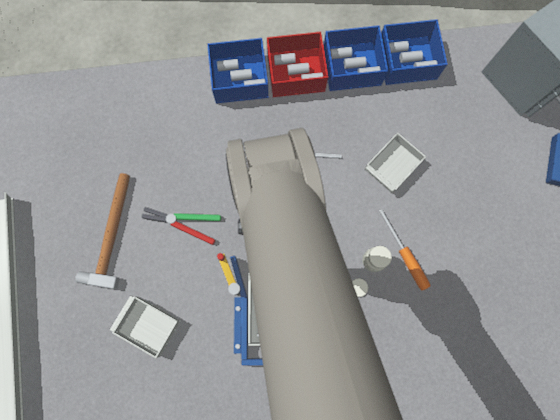

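The wrist view shows the tray home between the guides, with the red knob at (413,194), the pivot cap at (380,119) and the lip at row 165. Next come the positions.

```bash
python3 - <<'E'
from h import *
d=load('w8'); hsv=cv2.cvtColor(d['color'],cv2.COLOR_RGB2HSV)
red=(((hsv[...,0]<8)|(hsv[...,0]>172))&(hsv[...,1]>150)).astype(np.uint8)
n,l,s,c=cv2.connectedComponentsWithStats(red)
for i in range(1,n):
    if s[i,4]>60: print(s[i],c[i])
P=cloud(d); i=l[192,416]; q=P[l==i]; q=q[q[:,2]>.09]; print('knob top',q.mean(0),len(q))
g=(hsv[...,1]<40)&(P[...,2]>.058)&(P[...,2]<.075); g[:100]=0;g[140:]=0;g[:,:360]=0;g[:,400:]=0
print('piv',P[g].mean(0),g.sum())
k=q.mean(0);p=P[g].mean(0)
for n,x in (('knob',k),('piv',p)): print(n,x.round(4),dockp(x).round(4))
L=cast(d,338,165.5,.05);R_=cast(d,226,165.5,.05);m=(L+R_)/2;print('lip',dockp(m),np.degrees(np.arctan2(*(L-R_)[:2][::-1])))
for a in [(190,0),(213,0),(350,0),(373,0)]: print(a,dockp(cast(d,*a,.036)))
to([*k[:2],.16])
E
```

```text
[397 183  26  19 357] [409.57142857 192.0280112 ]
[ 398  213   86   45 1038] [439.15028902 235.52890173]
knob top [0.53924523 0.15465486 0.09822616] 223
piv [0.47341019 0.13687382 0.06708456] 637
knob [0.5392 0.1547 0.0982] [0.0942 0.1138]
piv [0.4734 0.1369 0.0671] [0.0308 0.0888]
lip [0.07416688 0.00213015] 83.67448507304009
(190, 0) [-0.07625671 -0.08296139]
(213, 0) [-0.07625076 -0.06170219]
(350, 0) [-0.07621537  0.06482018]
(373, 0) [-0.07620943  0.08604296]
t 9.63 tcp [0.5509 0.0409 0.2677] dock [0.1184 0.002 ] F [ 0.69  0.85 -0.45]
shift tool [ 0.1122 -0.0167  0.1086] z axis [-0.069  0.004 -0.998] x ang deg 83.68
```

```bash

python3 -m creep '[[[-0.023,0,0,0.03,-0.004,0,0.045],[-0.023,0,0,0.03,0,0,0.045],[-0.022,0,0,0.03,0,0,0.045],[0,0,0,0.02,0,0.02,0.045],[0,0,0,0,0,0.02,0.045],[0,0,0,0,0,0.0,0.045]]]'
python3 - <<'E'
from h import *
to([.540,.155,.152]); d=snap('wrist','w9')
E
```

```text
t: 10.13
eef_pos: [0.5528, 0.1518, 0.2137]
tool_rot: [-0.002, 0.746, 0.666, -0.011]
contact_force: [-0.3, -0.8, -0.7]
gripper_width: 0.526
t 10.13 tcp [0.5528 0.1518 0.2137] dock [0.108  0.1125] F [-0.33 -0.83 -0.7 ]
shift tool [ 0.0025 -0.012   0.0619] z axis [-0.019 -0.011 -1.   ] x ang deg 83.46
```

View pics/w9.png

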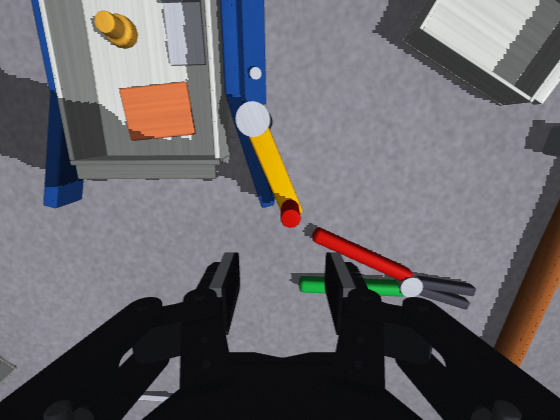

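```bash

python3 -m creep '[[[-0.018,0.01,0,0.003,-0.011,0.01,0.045],[0,0,0,0,0,0.015,0.045],[0,0,0,0,0,0.01,0.045],[0,0,0,0,0,0,0.045]]]'
python3 - <<'E'
from h import *
to([.540,.155,.152]); d=snap('wrist','w10')
E
```

```text
t: 10.52
eef_pos: [0.5415, 0.1532, 0.1779]
tool_rot: [0.001, 0.748, 0.664, -0.003]
contact_force: [-0.2, -0.7, -1.2]
gripper_width: 0.532
t 10.52 tcp [0.5415 0.1532 0.1779] dock [0.0966 0.1126] F [-0.21 -0.72 -1.24]
shift tool [ 0.0017 -0.0017  0.0259] z axis [-0.003 -0.005 -1.   ] x ang deg 83.25
```

View pics/w10.png

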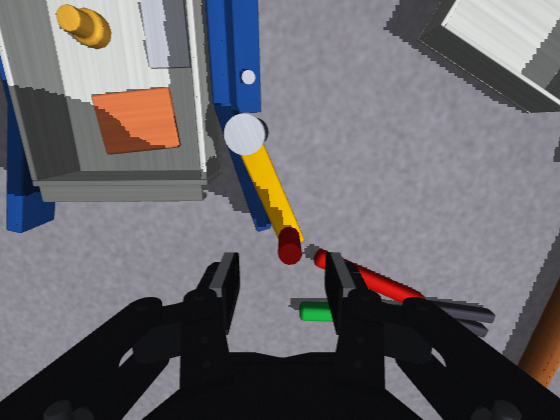

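```bash

python3 -m creep '[[[0,0.004,0,0.002,-0.002,0.012,0.045],[0,0,0,0.001,0,0.012,0.045],[0,0,0,0,0,0.002,0.045],[0,0,0,0,0,0,0.045]]]'
python3 - <<'E'
from h import *
to([.540,.155,.152]); d=snap('wrist','w11')
E
```

```text
t: 10.9
eef_pos: [0.5431, 0.1545, 0.1544]
tool_rot: [0.001, 0.749, 0.663, 0.0]
contact_force: [0.5, 0.3, -0.0]
gripper_width: 0.528
t 10.9 tcp [0.5431 0.1545 0.1544] dock [0.0981 0.1141] F [ 0.5   0.34 -0.05]
shift tool [ 0.0001 -0.0032  0.0023] z axis [ 0.002 -0.001 -1.   ] x ang deg 83.01
```

View pics/w11.png

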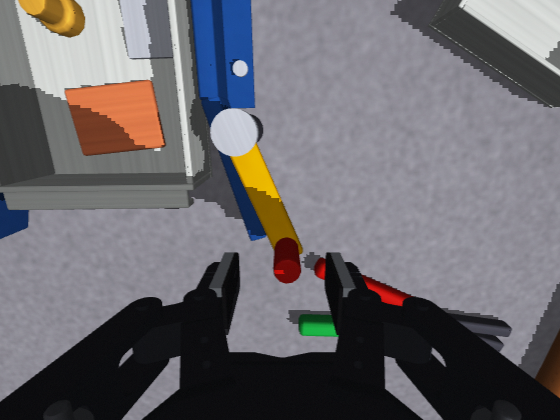

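```bash

python3 -m creep '[[[0,0,0,0.0005,-0.003,0.003,0.03],[0,0,0,0,0,0,0.01],[0,0,0,0,0,0,0.005],[0,0,0,0,0,0,0.005],[0,0,0,0,0,0,0.005],[0,0,0,0,0,0,0.005]]]' 20
python3 - <<'E'
from h import *
to([.540,.155,.152])
print('piv rel (tool is gripping knob)', dockp(get_obs()['eef_pos'])-np.array([.030,.089]))
E
```

```text
t: 11.45
eef_pos: [0.5414, 0.1555, 0.1529]
tool_rot: [0.002, 0.749, 0.663, 0.002]
contact_force: [0.9, 0.3, -2.2]
gripper_width: 0.149
t 11.45 tcp [0.5414 0.1555 0.1529] dock [0.0962 0.1149] F [ 0.94  0.34 -2.21]
shift tool [-0.0007 -0.0013  0.0008] z axis [ 0.005  0.    -1.   ] x ang deg 82.98
piv rel (tool is gripping knob) [0.06622686 0.02589341]
```

The knob is gripped (opening ≈ 13 mm). Now I'll follow the arc round the pivot.

```bash

python3 -m creep '[[[0,0,0,-0.005,0.0017,0,0.005],[0,0,0,-0.006,0.0015,0,0.005],[0,0,0,-0.006,0.001,0,0.005],[0,0,0,-0.006,0.0005,0,0.005],[0,0,0,-0.006,0,0,0.005],[0,0,0,-0.006,-0.0005,0,0.005]]]'
cat > k.py <<'E'
from h import *
to(world(.03,.019,.153)); r=dockp(get_obs()['eef_pos'])-np.array([.030,.089]); print('rel',r.round(4),'r',np.hypot(*r).round(4),'keeper',(np.pi/4-np.arctan2(r[1],r[0])).round(3), 'w',get_obs()['gripper_width'])
E
python3 k.py
```

```text
t: 11.95
eef_pos: [0.5446, 0.1236, 0.1529]
tool_rot: [0.002, 0.748, 0.664, 0.008]
contact_force: [4.7, 2.6, -5.2]
gripper_width: 0.153
t 11.95 tcp [0.5446 0.1236 0.1529] dock [0.103  0.0836] F [ 4.7   2.64 -5.16]
shift tool [-0.0651 -0.0725 -0.0016] z axis [ 0.014  0.007 -1.   ] x ang deg 83.21
rel [ 0.073  -0.0054] r 0.0732 keeper 0.86 w 0.1531608846140444
```

```bash

python3 -m creep '[[[-0.003,0,0,-0.006,-0.002,0,0.005],[0.003,-0.002,0,-0.006,-0.002,0,0.005],[0.003,-0.002,0,-0.006,-0.002,0,0.005],[0.002,0,0,-0.006,-0.0025,0,0.005],[0,0,0,-0.006,-0.003,0,0.005],[0,0,0,-0.005,-0.0035,0,0.005]]]'
python3 k.py
```

```text
t: 12.45
eef_pos: [0.5285, 0.0863, 0.1529]
tool_rot: [0.004, 0.749, 0.663, 0.008]
contact_force: [4.1, 1.7, -4.2]
gripper_width: 0.148
t 12.45 tcp [0.5285 0.0863 0.1529] dock [0.0911 0.0447] F [ 4.13  1.68 -4.23]
shift tool [-0.0263 -0.0608 -0.0013] z axis [ 0.017  0.005 -1.   ] x ang deg 83.02
rel [ 0.0611 -0.0443] r 0.0755 keeper 1.413 w 0.14841937977633882
```

```bash

python3 -m creep '[[[0.003,-0.002,0,-0.003,-0.0065,0,0.005],[0.003,-0.002,0,-0.003,-0.006,0,0.005],[0.003,0,0,-0.004,-0.006,0,0.005],[0.002,0,0,-0.003,-0.006,0,0.005],[0,0,0,-0.003,-0.006,0,0.005]]]'
python3 k.py; python3 -c "
from h import *
snap('wrist','w12')"
```

```text
t: 12.87
eef_pos: [0.4959, 0.0688, 0.1534]
tool_rot: [0.004, 0.75, 0.661, 0.004]
contact_force: [3.6, 3.5, -4.9]
gripper_width: 0.15
t 12.87 tcp [0.4959 0.0688 0.1534] dock [0.0607 0.0237] F [ 3.63  3.53 -4.86]
shift tool [-0.0052 -0.0306  0.0001] z axis [ 0.011  0.    -1.   ] x ang deg 82.76
rel [ 0.0307 -0.0653] r 0.0721 keeper 1.917 w 0.1501291622315292
```

View pics/w12.png

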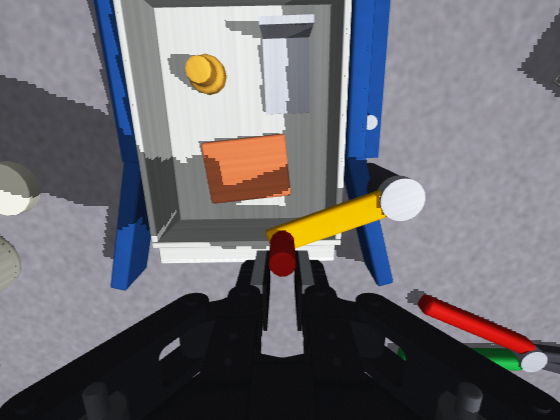

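```bash

python3 -m creep '[[[0,0,0,-0.002,-0.006,0,0.005],[0,0,0,-0.0015,-0.006,0,0.005],[0,0,0,-0.001,-0.006,0,0.005],[0,0,0,0,-0.005,0,0.005]]]'
python3 k.py
```

```text
t: 13.25
eef_pos: [0.4708, 0.0676, 0.154]
tool_rot: [0.004, 0.75, 0.661, 0.006]
contact_force: [14.4, -3.2, -10.4]
gripper_width: 0.153
t 13.25 tcp [0.4708 0.0676 0.154 ] dock [0.0359 0.0197] F [ 14.42  -3.2  -10.38]
shift tool [-0.0008 -0.0059  0.0009] z axis [ 0.015  0.002 -1.   ] x ang deg 82.83
rel [ 0.0059 -0.0693] r 0.0696 keeper 2.271 w 0.15293000003870683
```

```bash

python3 -m creep '[[[0,0,0,0,-0.003,0,0.005],[0,0,0,0,-0.002,0,0.005]]]'
python3 k.py
python3 - <<'E'
from h import *
d=snap('wrist','w13'); P=cloud(d); hsv=cv2.cvtColor(d['color'],cv2.COLOR_RGB2HSV)
y=(hsv[...,0]>20)&(hsv[...,0]<32)&(hsv[...,1]>150)&(P[...,2]>.055)&(P[...,2]<.075)
q=P[y][:,:2].astype(np.float32); v=cv2.fitLine(q,cv2.DIST_L2,0,.01,.01).ravel(); print(len(q),'arm dir deg in dock',np.degrees(np.arctan2(v[1],v[0]))-np.degrees(YAW))
E
```

```text
t: 13.42
eef_pos: [0.4694, 0.0677, 0.1547]
tool_rot: [0.008, 0.75, 0.662, 0.01]
contact_force: [12.7, -0.1, -19.7]
gripper_width: 0.148
t 13.42 tcp [0.4694 0.0677 0.1547] dock [0.0344 0.0196] F [ 12.66  -0.13 -19.65]
shift tool [-0.0007 -0.0045  0.0015] z axis [ 0.027  0.001 -1.   ] x ang deg 82.88
rel [ 0.0044 -0.0694] r 0.0695 keeper 2.293 w 0.14804891363032652
2580 arm dir deg in dock 87.37881345954588
```

View pics/w13.png

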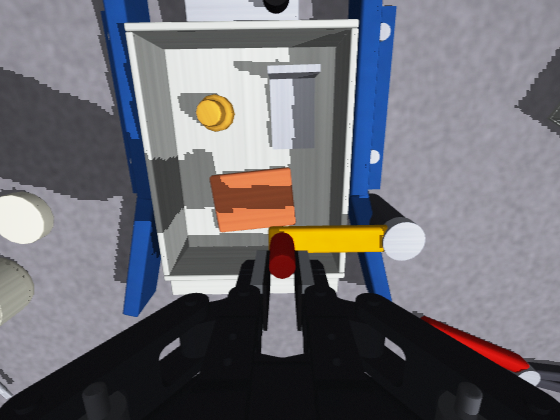

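The keeper is square across the tray and against its end stop. I'll let go and rise.

```bash

python3 -m creep '[[[0,0,0,0,0,0,0.02],[0,0,0,0,0,0,0.04],[0,0,0,0,0,0,0.045],[0,0,0,0,0,0,0.045],[0,0,0,0,0,-0.01,0.045],[0,0,0,0,0,-0.02,0.045],[0,0,0,0,0,-0.03,0.045],[0,0,0,0,0.02,-0.03,0.045],[0,0,0,0,0.03,-0.02,0.045],[0,0,0,0,0.03,0,0.045],[0,0,0,0,0,0,0.045]]]'
python3 - <<'E'
from h import *
d=snap('wrist','w14'); P=cloud(d); hsv=cv2.cvtColor(d['color'],cv2.COLOR_RGB2HSV)
y=(hsv[...,0]>20)&(hsv[...,0]<32)&(hsv[...,1]>150)&(P[...,2]>.055)&(P[...,2]<.075)
q=P[y][:,:2].astype(np.float32); v=cv2.fitLine(q,cv2.DIST_L2,0,.01,.01).ravel(); print(len(q),'arm dir deg in dock',np.degrees(np.arctan2(v[1],v[0]))-np.degrees(YAW))
to([0,0,0])
snap('scene','s14')
E
```

```text
t: 14.38
eef_pos: [0.5398, 0.0548, 0.2733]
tool_rot: [0.006, 0.749, 0.663, 0.003]
contact_force: [0.8, 0.5, -0.1]
gripper_width: 0.522
1104 arm dir deg in dock 90.70107145515135
t 14.43 tcp [0.5379 0.0549 0.273 ] dock [0.1039 0.0145] F [-0.55 -0.06  0.42]
shift tool [-0.1186 -0.53    0.2682] z axis [ 0.009 -0.005 -1.   ] x ang deg 83.05
```

View pics/w14.png

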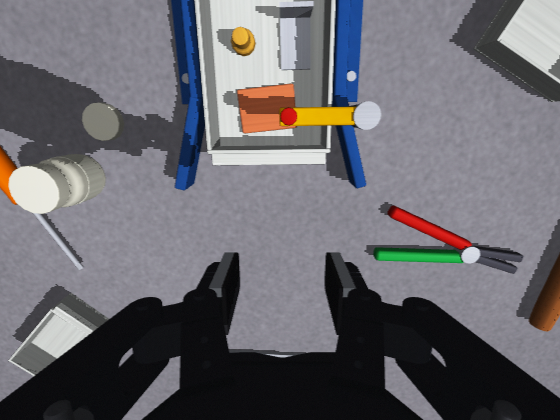

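View pics/s14.png

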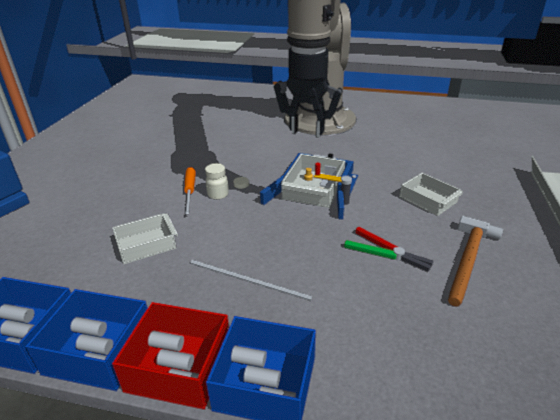

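```bash
python3 - <<'E'
from h import *
d=load('w14')
L=cast(d,326,163.5,.05);R_=cast(d,213,164.5,.05);m=(L+R_)/2;print('lip',dockp(m),'width',np.linalg.norm(L-R_))
c=load('w13')
cv2.imwrite('pics/c13.png',cv2.resize(c['color'][0:50,230:330],None,fx=7,fy=7,interpolation=cv2.INTER_CUBIC)[:,:,::-1])
P=cloud(c)
for r in range(0,34,2): print(r,[ (dockp(P[r,k])[0].round(4),P[r,k][2].round(3)) for k in (255,285)])
E
```

```text
lip [0.07535308 0.00222832] width 0.1116171132626673
0 [(np.float64(-0.0958), np.float64(0.043)), (np.float64(-0.0924), np.float64(0.053))]
2 [(np.float64(-0.0395), np.float64(0.223)), (np.float64(-0.0922), np.float64(0.051))]
4 [(np.float64(-0.094), np.float64(0.043)), (np.float64(-0.0914), np.float64(0.051))]
6 [(np.float64(-0.0932), np.float64(0.043)), (np.float64(-0.0919), np.float64(0.046))]
8 [(np.float64(-0.0925), np.float64(0.042)), (np.float64(-0.0923), np.float64(0.042))]
10 [(np.float64(-0.0916), np.float64(0.042)), (np.float64(-0.0914), np.float64(0.042))]
12 [(np.float64(-0.0906), np.float64(0.042)), (np.float64(-0.0905), np.float64(0.042))]
14 [(np.float64(-0.0904), np.float64(0.04)), (np.float64(-0.0895), np.float64(0.043))]
16 [(np.float64(-0.0892), np.float64(0.041)), (np.float64(-0.0886), np.float64(0.042))]
18 [(np.float64(-0.0878), np.float64(0.043)), (np.float64(-0.0878), np.float64(0.042))]
20 [(np.float64(-0.0872), np.float64(0.042)), (np.float64(-0.0849), np.float64(0.05))]
22 [(np.float64(-0.084), np.float64(0.05)), (np.float64(-0.0839), np.float64(0.05))]
24 [(np.float64(-0.0833), np.float64(0.05)), (np.float64(-0.083), np.float64(0.05))]
26 [(np.float64(-0.0823), np.float64(0.05)), (np.float64(-0.0821), np.float64(0.05))]
28 [(np.float64(-0.0815), np.float64(0.05)), (np.float64(-0.0813), np.float64(0.05))]
30 [(np.float64(-0.0809), np.float64(0.048)), (np.float64(-0.0812), np.float64(0.046))]
32 [(np.float64(-0.0812), np.float64(0.043)), (np.float64(-0.0811), np.float64(0.043))]
```

View pics/c13.png

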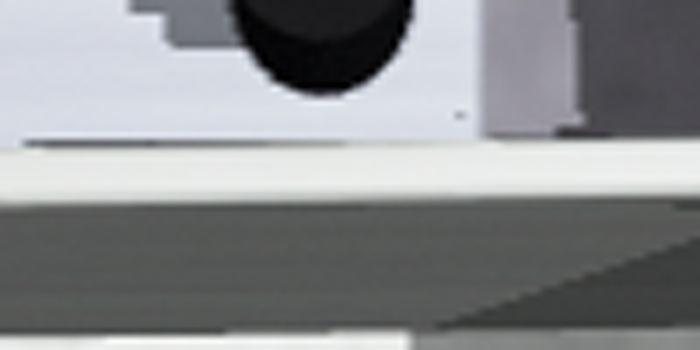

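Keeper is good. The picture shows the stop at -87 mm and the tray wall at about -85.5, but parallax hides the gap, so I'll move the wrist camera over the stop to look straight down.

```bash

python3 -m creep '[[[0,0,0,0,-0.03,0,0.045],[0,0,0,0,-0.03,0,0.045],[0,0,0,0,-0.02,0,0.045],[0,0,0,0,-0.01,0,0.045],[0,0,0,0,0,0,0.045]]]'
python3 - <<'E'
from h import *
to([0,0,0])
d=snap('wrist','w15'); c=d; P=cloud(c); print('cam dock',dockp(-cam(d)[0].T@cam(d)[1]))
st=proj(d,world(-.087,0,.045)); print(st)
u,v=int(st[0]),int(st[1])
cv2.imwrite('pics/c15.png',cv2.resize(c['color'][max(v-40,0):v+40,u-60:u+60],None,fx=6,fy=6,interpolation=cv2.INTER_CUBIC)[:,:,::-1])
for k in (u-20,u,u+15):
  print(k,[(r,dockp(P[r,k])[0].round(4),P[r,k][2].round(3)) for r in range(max(v-8,0),v+9)])
E
```

```text
t: 14.9
eef_pos: [0.435, 0.065, 0.2677]
tool_rot: [0.001, 0.748, 0.663, -0.005]
contact_force: [-0.1, -0.6, -0.6]
gripper_width: 0.525
t 14.9 tcp [0.435  0.065  0.2677] dock [0.0005 0.0131] F [-0.11 -0.58 -0.61]
shift tool [-0.1142 -0.4228  0.2707] z axis [-0.006 -0.008 -1.   ] x ang deg 83.11
cam dock [-0.07119023  0.01465409]
(np.float64(268.8181993162782), np.float64(106.74850448880586))
248 [(98, np.float64(-0.0951), np.float64(0.042)), (99, np.float64(-0.0942), np.float64(0.042)), (100, np.float64(-0.0932), np.float64(0.043)), (101, np.float64(-0.0924), np.float64(0.043)), (102, np.float64(-0.0916), np.float64(0.042)), (103, np.float64(-0.0906), np.float64(0.043)), (104, np.float64(-0.0898), np.float64(0.041)), (105, np.float64(-0.0889), np.float64(0.042)), (106, np.float64(-0.088), np.float64(0.043)), (107, np.float64(-0.0871), np.float64(0.042)), (108, np.float64(-0.0862), np.float64(0.042)), (109, np.float64(-0.085), np.float64(0.049)), (110, np.float64(-0.0841), np.float64(0.051)), (111, np.float64(-0.0832), np.float64(0.05)), (112, np.float64(-0.0823), np.float64(0.051)), (
[... 984 characters left out ...]
 (100, np.float64(-0.0923), np.float64(0.051)), (101, np.float64(-0.0921), np.float64(0.042)), (102, np.float64(-0.0912), np.float64(0.043)), (103, np.float64(-0.0904), np.float64(0.041)), (104, np.float64(-0.0895), np.float64(0.041)), (105, np.float64(-0.0886), np.float64(0.041)), (106, np.float64(-0.0877), np.float64(0.042)), (107, np.float64(-0.0868), np.float64(0.042)), (108, np.float64(-0.0861), np.float64(0.039)), (109, np.float64(-0.0847), np.float64(0.05)), (110, np.float64(-0.0838), np.float64(0.05)), (111, np.float64(-0.0829), np.float64(0.05)), (112, np.float64(-0.082), np.float64(0.05)), (113, np.float64(-0.0813), np.float64(0.045)), (114, np.float64(-0.0813), np.float64(0.018))]
```

View pics/c15.png

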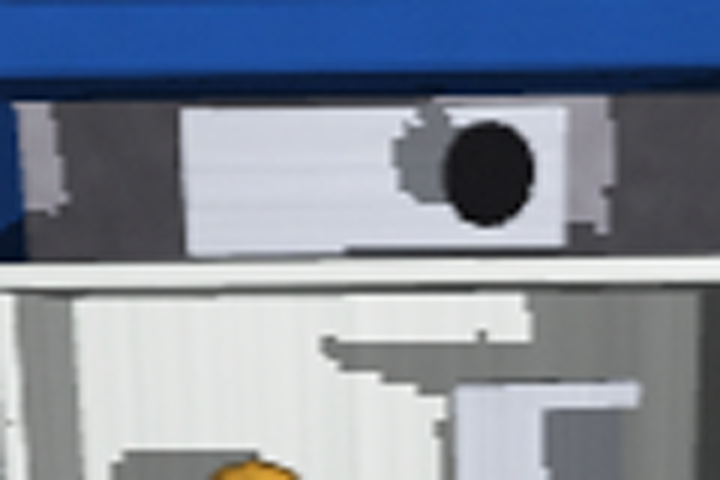

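Seen from straight above, the stop's edge (row 108) and the tray wall (row 109) meet, with at most 1 px (under 1 mm) between them. The gripper is clear, so I'll do one quick check of the other things and hand in.

```bash
python3 - <<'E'
from h import *
from station import hand_in
a=load('scene')['color'].astype(int); b=snap('scene','s16')['color'].astype(int)
df=np.abs(a-b).max(2)
for n,(x0,y0,x1,y1) in dict(jar=(203,160,230,200),cap=(232,174,250,190),snips=(340,222,435,272),driver=(180,165,198,216),rod=(188,258,314,302),hammer=(450,212,502,305)).items(): print(n,(df[y0:y1,x0:x1]>60).mean().round(3))
print(get_obs()['contact_force'].round(1)); print(hand_in())
E
```

```text
jar 0.027
cap 0.0
snips 0.0
driver 0.0
rod 0.0
hammer 0.0
[ 0.3  0.3 -0.4]
the job is handed in; nothing more can be done
None
```

I dragged the tray home against the steel stop, swung the keeper across it and let go. I then handed the job in at about 15 s of the 64 s; it reports no verdict.

**Tray:** I put both fingertips behind its far lip and dragged it between the guides with about 3 N. I then crept in until it stopped solidly, at 6 to 7 N on the wrist, far below the 22 N limit. The stop's face is at about dock x -86 to -87 mm.

**Keeper:** I gripped the red knob and followed the arc until the wrist force rose from about 6 to 15–23 N at its end stop. I then released it and lifted clear.

**Last checks:**
- **Seating:** From above, the tray's near wall meets the stop. A thin dark sliver shows at one end, under about 1 mm. The pin itself can't be seen, so its depth is inferred: at least about 5 mm of its 6 mm.
- **Position:** The lip reads dock x +74 to +75 mm and about 2 mm off the centre line, against the 6 mm allowed.
- **Keeper angle:** It measures about 90° to the dock, square across the tray.
- **Other things:** The cap, snips, screwdriver, rod and hammer show no change in the scene camera. The jar's patch changed in 2.7% of its pixels. I put this down to the arm's shadow, and the gripper never came near the jar.
- **Robot:** It stands clear, with wrist force near zero.

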